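# Load the specimen carrier under the leaf spring of the slide reader

### The job

Load the specimen carrier into the slide reader: with the fingertips press down firmly on its finger pad, so that it sinks on its spring-loaded bed, and keep pressing while you slide it forward under the crossbar and the leaf spring until its nose is fully home against the end stop. Then let go and move clear. Only push it, do not pick it up or tip it, and leave the other things on the bench where they are.

Things in the scene. Friction and masses are not known exactly. Their poses are not given: they have to be found in the camera images.
- stage: slide reader's loading stage: fixed metal channel on a grey base 290 x 116 mm. Origin at bench height (0) on the channel's centre line; x is the loading direction, y across, z up. Side rails 88 mm apart, tops 40 mm above the bench, run from x = -140 to 145 mm. The channel is open at -x; towards +x come the crossbar, then the leaf spring, then the end stop
- carrier: specimen carrier: aluminium plate 140 (x) x 84 x 10 mm, 0.17 to 0.33 kg, two glass slides on its front half. Origin at the centre of its underside, x forward (nose at x = 70 mm), z up. It starts in the channel with its top 44 mm above the bench, nose 14 to 41 mm short of the crossbar. On its top stands a finger ledge, a rib from x = -26 to -20 mm, 60 mm wide, 7 mm high
- finger_pad (a point): centre of the flat ribbed finger pad on the carrier's top, where to press. The pad runs from the carrier's rear edge (23 mm behind this point) to the ledge (21 mm ahead), against which the fingertips can push. The nose is 117 mm ahead of this point. x axis forward
- crossbar_edge (a point): middle of the lower edge of the crossbar's near face. The steel crossbar spans the rails, 10 mm thick along x, underside 40 mm and top 52 mm above the bench: a carrier that is not pressed down is 4 mm too high to pass. With the carrier home, its ledge is still 11 mm short of the crossbar. Axes as the stage's
- stop_face (a point): middle of the face of the end stop which the carrier's nose has to meet (at stage x = 135 mm, 34 mm above the bench; the stop's top is 44 mm high). At the stop the carrier's origin is at stage x = 65 mm. Axes as the stage's
- bed (a joint): how far the spring-loaded dark steel bed, the channel floor under the carrier, is pressed down, m: 0 raised, 0.010 hard limit. It sinks level wherever the carrier is pressed. From 4 mm the carrier clears the crossbar; 6 to 8 mm is good. Pressing takes about 5 N to start, 8 N at 4 mm, 10 N at 7 mm, 13 N at 10 mm; sliding it then takes 6 to 15 N along the channel
- leaf (a joint): angle by which the leaf spring is lifted, rad: 0 free, about 0.15 to 0.3 with the carrier under it. It is a steel strip 16 mm wide and 49 mm long on the centre line, sloping down from the crossbar's far side to 29 mm above the bench at stage x = 111 mm. It presses with 1 to 6 N; the carrier's nose lifts it by itself
- petri_dish: bystander: closed petri dish, 90 mm across, 16 mm high; origin at the centre of its underside
- reagent_jar: bystander: amber glass jar with cap, 48 mm across, 65 mm high; origin at the centre of its underside
- slide_box: bystander: blue plastic slide box, 85 x 40 x 32 mm; origin at the centre of its underside
- stopper: bystander: black rubber stopper, 32 mm across, 28 mm high; origin at the centre of its underside
- beaker: bystander: glass beaker, 72 mm across, 90 mm high; origin at the centre of its underside
- wash_bottle: bystander: white bottle with red cap, 64 mm across, 150 mm high; origin at the centre of its underside
- spatula: bystander: spatula lying on the bench; origin on its underside
Not all that is in view belongs to the job. There is more than one size of the carrier; the job needs the larger.

How it is judged:
On the way, in this order (a step that is already met when the one before it is completed fails the run):
1. the carrier is pressed down on its bed by the fingers, below the crossbar's edge, before it goes under (value of joint bed above 0.004 m and x of carrier in the frame of stage below -0.008 m and contact force between the fingers and carrier above 3 N), for 0.1 s.
2. the carrier's nose has slid under the crossbar and lifted the leaf spring, pushed by the fingers (x of carrier in the frame of stage above 0.025 m and value of joint leaf above 0.06 rad and contact force between the fingers and carrier above 2 N), for 0.05 s.
At the end, for the whole second after the job is handed in: the carrier lies still and level in the channel with its nose within 5 mm of the end stop, held down by the crossbar (bed at least 2.5 mm down), under the lifted leaf spring (at least 0.08 rad); the robot is clear (x of carrier in the frame of stage above 0.06 m and value of joint bed above 0.0025 m and value of joint leaf above 0.08 rad and angle between carrier's own z axis and vertical below 0.06 rad and linear speed of carrier below 0.01 m/s); the robot touches nothing.
It fails at once if the carrier is lifted (more than 6 mm above the raised bed) or tipped (more than 0.15 rad) (z of carrier in the frame of stage above 0.04 m or angle between carrier's own z axis and vertical above 0.15 rad).
It fails at once if a bystander is moved by more than 25 mm (distance of any of petri_dish, reagent_jar, slide_box, stopper, beaker, wash_bottle, spatula from where it was at the start of the episode above 0.025 m).
It also fails if it takes over 35 s, if anything falls off the work surface, if the arm or the gripper's body presses on something with over 40 N, if the wrist force passes 120 N, or if a joint passes its speed limit or range.

### The arm

A 6-joint arm with a two-finger parallel gripper is mounted at the origin on the work surface. World frame = base frame: x ahead of the robot, y to its left, z up, the work surface at z = 0. Lengths are in m, angles in rad, forces in N, time in s.
With the tool pointing down it reaches from about 0.375 to 0.925 m from the base axis. Payload 5.7 kg.
Tool frame: the origin (TCP) lies between the finger pads; the fingertips stand r.finger_overhang ahead of it and the grasp point (between the pads) lies 8 mm behind it (r.finger_overhang is the distance from the TCP to the fingertips, in m); z points along the fingers, y is the line along which they close (so a half turn about z gives the same grasp; the last joint's range is limited). The gripper opens to 85 mm and grips with 20 to 120 N. Pads are 22 mm wide; open, the fingers measure 114 mm over their backs; the gripper's body (76 mm by 85 mm) begins 54 mm behind the grasp point. The pads swing forward as they close: fully open they stand 13 mm farther back than shut.
Start: joints at [-1.316, 0.359, 1.51, -0, 1.272, -0.115], TCP at [0.217, -0.559, 0.242] pointing down, gripper open.
Joint ranges: [-2.97, 2.97], [-1.01, 2.36], [0.21, 2.38], [-0.96, 4.11], [0.2, 2.71], [-2.98, 2.98]. Speed limits (rad/s): [2.39, 2.39, 3.14, 3.14, 3.14, 3.14].

### API

Orientations are given as a rotation vector (axis times angle).
In Python, from rig import r, eoat, solve_ik, viewer, job, telemetry gives the robot as it stands. Calls block until the motion is done:
- r.move_ptp(position, orientation): joint-space move of the TCP to a pose.
- r.move_linear(position, velocity=0.15, rot=None): straight line of the TCP; rot=None keeps the orientation; velocity is the mean speed in m/s.
- r.set_joints(angles): joint-space move.
- eoat.grip(opening, grip_force=None): finger opening in m; grip_force is the grip in N (None keeps the last); returns when the fingers have stopped.
- r.pause(seconds).
- solve_ik(position, orientation): joint angles nearest the present ones, or None.
- viewer.camera(name): name is "scene" or "top" or "wrist"; returns (picture, depth): 400x640x3 uint8, red, green, blue; 400x640 float32, m along the optical axis (not along the pixel's ray), 0 where there is no reading.
- viewer.camera_params(name): a dict with "fx", "fy", "cx", "cy" (pixels), "origin" and "rotation" of the camera in the world; the wrist camera has in their place "mount" (4x4, takes a point from camera to tool coordinates, whose origin is the TCP and whose axes are the flange's). Camera axes: x right, y down, z forward; pixel columns grow to the right and rows downward; lengths in m; the calibration is good to about 2 mm. The wrist camera is an equidistant fisheye: a pixel r from the principal point sees the ray r / f radians off the axis. A picture is of the moment at which its call begins: read the wrist's pose just before it. camera_params takes no time and is no camera call.
A pose or a line that the arm cannot do raises r.IKError and nothing moves.
- job.hand_in(): hands the job in; it is judged then, once.
Readings, each from a call of its own:
- telemetry.read_t(): time.
- telemetry.read_joints(): joint angles.
- telemetry.read_qvel(): joint speeds.
- telemetry.read_effort(): joint torques, N m.
- telemetry.read_ee_pos(): TCP position.
- telemetry.read_ee_rot(): TCP orientation.
- telemetry.read_force(): force on the tool from outside, world axes, zero at the start.
- telemetry.read_torque(): the same for the moment, N m.
- telemetry.read_grip_width(): finger opening in m.
- telemetry.read_grasp_force(): force on a finger pad.
Only numpy, scipy, OpenCV 4.12 (cv2) and the standard library are available. Lean on these libraries where they do the work, as an engineer would, in place of code of your own. Each camera call takes 0.05 s, during which the arm holds its last target. There are 200 camera calls.

## Working session

There is one attempt and no reset: what is moved stays moved. The work goes in short steps, each a Python script; the robot and the scene stay as the last script left them, time stands still between calls to the robot, and variables do not carry over. Pictures are saved under pics/ and viewed, at most 10 in all, crops included, and the job is handed in when it is done.

```bash
mkdir -p pics
python3 - <<'E'
from rig import r,viewer,telemetry
import cv2,numpy as np
for n in("top","scene"):
    p,d=viewer.camera(n); cv2.imwrite(f"pics/{n}0.png",p[:,:,::-1]); np.savez(f"{n}0.npz",p=p,d=d)
    print(n,viewer.camera_params(n))
print(r.finger_overhang,telemetry.read_t(),telemetry.read_ee_rot())
E
```

```text
top {'fx': 441.2791234059914, 'fy': 441.2791234059914, 'cx': 320.10783703178197, 'cy': 193.62332332233868, 'origin': array([ 0.43216504, -0.03233186,  1.60638559]), 'rotation': array([-2.17707301,  2.17364488, -0.05922805])}
scene {'fx': 380.0968445288224, 'fy': 380.0968445288224, 'cx': 317.10764362022945, 'cy': 204.39097490233274, 'origin': array([1.09402601, 0.63101663, 0.82912287]), 'rotation': array([-0.89784966, -2.46242827,  1.09345509])}
0.011 0.1 [-3.08644672e+00 -5.77274038e-01  1.49339934e-04]
```

View pics/top0.png

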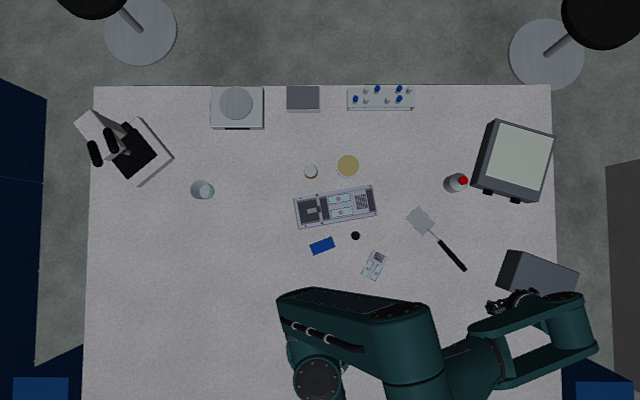

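View pics/scene0.png

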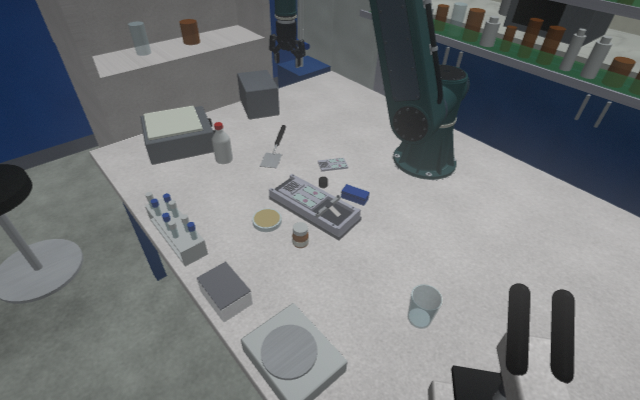

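Candidates: a plate in the channel at top px (335,207), and a small loose plate at (374,265), which is the smaller size. The one in the channel is the larger, so I choose that and check it in a crop.

```bash
python3 - <<'E'
import cv2,numpy as np
z=np.load("top0.npz");p=z['p'][175:240,285:385,::-1]
cv2.imwrite("pics/crop1.png",cv2.resize(p,None,fx=8,fy=8,interpolation=cv2.INTER_CUBIC))
E
cat > h.py <<'E'
import numpy as np
from scipy.spatial.transform import Rotation as R
from rig import viewer
def ray(n,u,v,z):
    c=viewer.camera_params(n); M=R.from_rotvec(c['rotation']).as_matrix()
    d=M@np.array([(u-c['cx'])/c['fx'],(v-c['cy'])/c['fy'],1]); return c['origin']+d*(z-c['origin'][2])/d[2]
E
```

```text
(no output)
```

View pics/crop1.png

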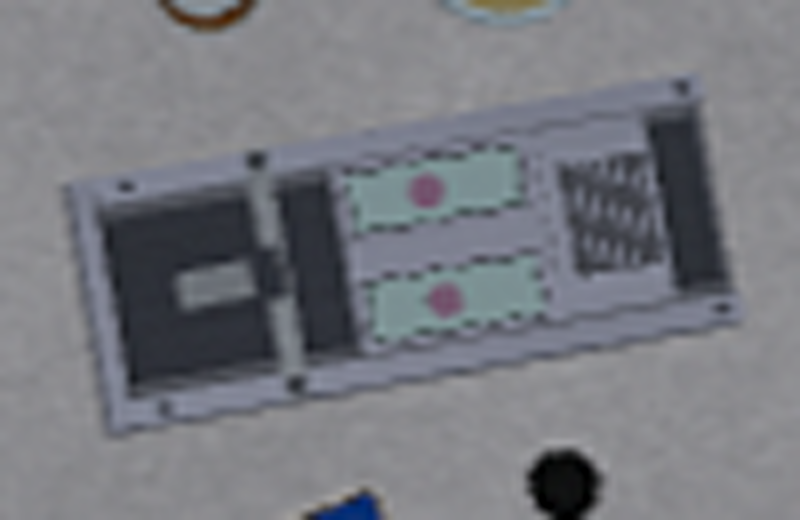

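Run:
```python
from h import *
from rig import r,solve_ik,telemetry
P=lambda u,v,z=.04: ray("top",285+(u+.5)/8-.5,175+(v+.5)/8-.5,z)
tl,tr,br,bl=[P(*q) for q in((68,187),(698,78),(740,320),(110,432))]
print(tl,tr,br,bl)
print(np.linalg.norm(tl-tr),np.linalg.norm(bl-br),np.linalg.norm(tl-bl),np.linalg.norm(tr-br))
ax=(tl+bl-tr-br)[:2]; a=np.arctan2(ax[1],ax[0]); c=(tl+tr+bl+br)/4
X=np.array([np.cos(a),np.sin(a),0]);o=c-.0025*X;Y=np.array([-X[1],X[0],0])
pad=P(612,212,.044); print("yaw",a,"o",o)
S=lambda p:(X@(p-o),Y@(p-o))
print("pad",pad,"in stage",S(pad))
print("crossbar",S((P(258,170,.052)+P(290,375,.052))/2),"nose",S(P(350,265,.044)),"rear",S(P(662,200,.044)))
z=np.array([0,0,-1.])
for s in(1,-1):
    M=np.c_[s*X,np.cross(z,s*X),z];rv=R.from_matrix(M).as_rotvec()
    print(s,rv,solve_ik(pad+[0,0,.15],rv))
```

```text
[0.53104886 0.09303564 0.04      ] [ 0.579918   -0.18715576  0.04      ] [ 0.47242113 -0.2050243   0.04      ] [0.42237098 0.0736834  0.04      ]
0.2844211929658532 0.2831660304670225 0.11038745601705845 0.10897183773445958
yaw 1.7459717570797735 o [ 0.50187545 -0.05882699  0.04      ]
pad [ 0.51997303 -0.14840547  0.044     ] in stage (np.float64(-0.09136163225231315), np.float64(-0.0022087952034369252))
crossbar (np.float64(0.06048094068845476), np.float64(-0.0014418201613496438)) nose (np.float64(0.026884073388652386), np.float64(0.0008648124427277596)) rear (np.float64(-0.11407051974945266), np.float64(-0.003617318169606855))
1 [2.0186036 2.4072482 0.       ] [-4.05784369e-01  3.24737895e-01  1.69702262e+00 -4.44089210e-16
  1.11983213e+00 -5.80959799e-01]
-1 [ 2.4072482 -2.0186036  0.       ] [-4.05784369e-01  3.24737895e-01  1.69702262e+00 -4.44089210e-16
  1.11983213e+00  2.56063285e+00]
```

```bash
cat >> h.py <<'E'
YAW=1.74597; O=np.array([.50188,-.05883,0])
def axes(): 
    X=np.array([np.cos(YAW),np.sin(YAW),0]); return X,np.array([-X[1],X[0],0])
def W(x,y,z): X,Y=axes(); return O+x*X+y*Y+[0,0,z]
def rot(): X,_=axes(); z=np.array([0,0,-1.]); return R.from_matrix(np.c_[X,np.cross(z,X),z]).as_rotvec()
E
python3 - <<'E'
from h import *
import cv2
from rig import r,eoat,telemetry
r.move_ptp(W(-.085,0,.19),rot()); eoat.grip(0.0,20)
pos,ro=telemetry.read_ee_pos(),telemetry.read_ee_rot()
p,d=viewer.camera("wrist"); cv2.imwrite("pics/w1.png",p[:,:,::-1]); np.savez("w1.npz",p=p,d=d,pos=pos,ro=ro)
print(viewer.camera_params("wrist"),pos,ro,telemetry.read_t(),r.finger_overhang,telemetry.read_grip_width(),telemetry.read_force())
E
```

```text
{'fx': 309.70691628693146, 'fy': 309.70691628693146, 'cx': 317.7441694781255, 'cy': 203.2012227440746, 'mount': array([[ 5.60947603e-04, -9.62212089e-01, -2.72300535e-01,
         6.78844774e-02],
       [ 9.99999726e-01,  6.71486240e-04, -3.12760051e-04,
         7.88360650e-04],
       [ 4.83787565e-04, -2.72300285e-01,  9.62212202e-01,
        -1.30990638e-01],
       [ 0.00000000e+00,  0.00000000e+00,  0.00000000e+00,
         1.00000000e+00]])} [ 0.51670491 -0.1425137   0.18999684] [-2.01858248e+00 -2.40725608e+00  3.14451736e-05] 2.7833 0.011 4.1161471392904035e-05 [-0.23233001 -0.14487988  0.62397339]
```

View pics/w1.png

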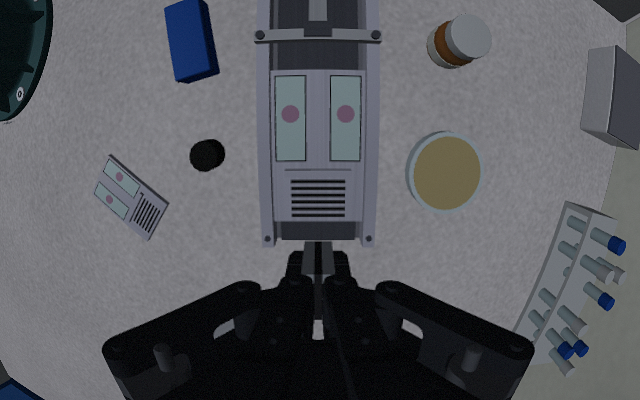

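The wrist view shows the carrier straight in the channel: rear edge at about (318,221), ledge at v≈169, crossbar bolts at (260,35) and (377,35), and rail ends at (267,240) and (369,240). The smaller decoy carrier is outside at (130,195). Now I convert these to stage coordinates.

```bash
cat >> h.py <<'E'
def wray(u,v,z,pos,ro):
    c=viewer.camera_params("wrist"); m=c['mount']; q=np.array([u-c['cx'],v-c['cy']]); rr=np.hypot(*q)+1e-9; t=rr/c['fx']
    T=R.from_rotvec(ro).as_matrix(); dc=np.r_[np.sin(t)*q/rr,np.cos(t)]
    d=T@m[:3,:3]@dc; o=pos+T@m[:3,3]; return o+d*(z-o[2])/d[2]
def S(p): X,Y=axes(); return np.round([X@(p-O),Y@(p-O)],4)
E
python3 - <<'E'
from h import *
import cv2
w=np.load("w1.npz")
for n,u,v,z in(("rear",318,221,.044),("ledge",318,169,.047),("nose",318,70,.044),("padc",318,198,.044),("barL",260,35,.052),("barR",377,35,.052),
  ("railL",267,240,.04),("railR",369,240,.04),("slotL",262,225,.04),("slotR",375,225,.04)): print(n,S(wray(u,v,z,w['pos'],w['ro'])))
d=w['d'];print(d[60:65,318],d[195,280:300:5],d[210,355])
c=viewer.camera_params("wrist");T=R.from_rotvec(w['ro']).as_matrix();m=c['mount']
def z(u,v):
    q=np.array([u-c['cx'],v-c['cy']]);rr=np.hypot(*q);t=rr/c['fx'];dc=np.r_[np.tan(t)*q/rr,1]*d[v,u]
    return (w['pos']+T@(m[:3,:3]@dc+m[:3,3]))[2]
print("z top",[round(z(u,v),4) for u,v in((283,190),(355,190),(283,210),(355,210),(318,120),(300,176))],"rail",z(266,180),z(372,180),"bench",z(220,200),z(400,230))
cv2.imwrite("pics/w1c.png",cv2.resize(w['p'][20:260,230:410,::-1],None,fx=2.5,fy=2.5,interpolation=cv2.INTER_CUBIC))
E
```

```text
rear [-0.113 -0.001]
ledge [-0.0628 -0.0009]
nose [ 0.026  -0.0009]
padc [-0.0905 -0.0009]
barL [0.0583 0.0494]
barR [ 0.0584 -0.052 ]
railL [-0.1345  0.0495]
railR [-0.1344 -0.0515]
slotL [-0.1187  0.0536]
slotR [-0.1187 -0.0565]
[0.26241228 0.26214805 0.26298204 0.26268718 0.26175085] [0.28660917 0.2868255  0.28711984 0.2847216 ] 0.28990066
z top [np.float64(0.0433), np.float64(0.043), np.float64(0.0443), np.float64(0.0438), np.float64(0.0435), np.float64(0.05)] rail 0.039570991449480314 0.04066299720650557 bench -6.208318397127321e-05 -0.0005077759634824486
```

View pics/w1c.png

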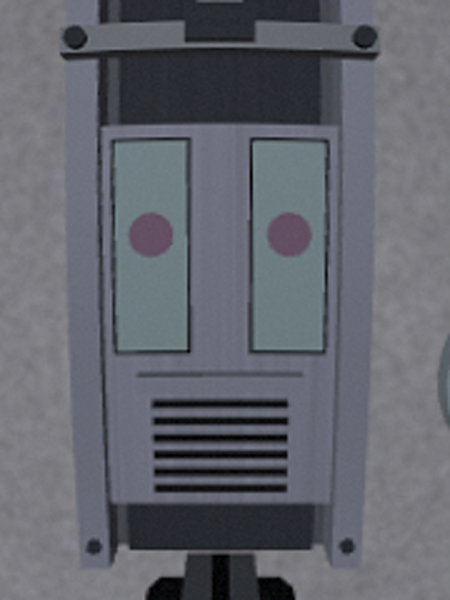

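```bash
cat >> h.py <<'E'
def F():
    from rig import telemetry
    X,Y=axes(); f=telemetry.read_force(); return np.round([X@f,Y@f,f[2]],1)
E
python3 - <<'E'
from h import *
from rig import r,telemetry
x=-.087
r.move_linear(W(x,-.001,.065),velocity=.12); r.pause(.2); f0=F(); print("free",f0,telemetry.read_t())
z=.058
while z>.0465:
    r.move_linear(W(x,-.001,z),velocity=.02); f=F(); print(round(z,4),f,telemetry.read_ee_pos()[2].round(4))
    if f[2]-f0[2]>9.5: break
    z-=.001
r.pause(.2);print(F(),telemetry.read_t())
E
```

```text
free [-0.7  0.2  0.4] 4.175
0.058 [-0.6 -0.9  0.4] 0.0578
0.057 [-0.6  0.4 -0.8] 0.057
0.056 [ 0.5 -0.   1.2] 0.056
0.055 [0.3 0.4 0.9] 0.0551
0.054 [0.8 0.9 4.9] 0.0542
0.053 [0.1 0.3 6. ] 0.0532
0.052 [0.8 0.4 7.6] 0.0523
0.051 [1.5 0.6 7.1] 0.0513
0.05 [0.8 1.8 7.1] 0.0504
0.049 [0.3 1.7 8.3] 0.0495
0.048 [0.5 1.1 8.7] 0.0485
0.047 [1.4 1.5 9.3] 0.0476
[0.4 1.6 9.8] 7.625
```

Run:
```python
from h import *
from rig import r,telemetry
x=-.087
while x<.036:
    x+=.007 if x<.012 else .0015
    r.move_linear(W(x,-.001,.047),velocity=.05 if x<.014 else .03); f=F(); p=telemetry.read_ee_pos(); print(round(x,4),f,S(p),p[2].round(4),round(telemetry.read_t(),2))
    if f[0]<-24 or f[2]>25 or abs(f[1])>12: break
```

```text
-0.08 [-2.9  1.  10.1] [-0.0815 -0.0024] 0.0481 7.92
-0.073 [-3.5 -0.6  9.4] [-0.0749 -0.0031] 0.0483 8.21
-0.066 [-4.2 -1.6  9.1] [-0.0681 -0.0034] 0.0484 8.5
-0.059 [-3.8 -1.1  8.8] [-0.0611 -0.0036] 0.0484 8.79
-0.052 [-2.6 -1.4  8.8] [-0.0541 -0.0037] 0.0484 9.08
-0.045 [-3.7 -1.2  9.6] [-0.047  -0.0037] 0.0484 9.38
-0.038 [-3.3 -1.7  9. ] [-0.04   -0.0037] 0.0484 9.67
-0.031 [-3.2 -2.5  9. ] [-0.0329 -0.0038] 0.0484 9.96
-0.024 [-3.4 -0.8  9. ] [-0.0259 -0.0038] 0.0483 10.25
-0.017 [-3.3 -1.5  9.3] [-0.0188 -0.0038] 0.0483 10.54
-0.01 [-4.5 -2.   7.6] [-0.012  -0.0038] 0.0482 10.83
-0.003 [-5.9 -0.8  6.2] [-0.0053 -0.0039] 0.0482 11.12
0.004 [-5.  -1.7  6.6] [ 0.0018 -0.0039] 0.0482 11.42
0.011 [-6.  -1.5  5.6] [ 0.0088 -0.0039] 0.0481 11.71
0.018 [-6.6 -1.5  6.4] [ 0.0158 -0.0037] 0.0481 12.09
0.0195 [-7.8 -0.5  6.2] [ 0.017  -0.0037] 0.0481 12.34
0.021 [-8.5 -0.6  6.7] [ 0.0185 -0.0037] 0.0481 12.59
0.0225 [-7.3 -0.2  7. ] [ 0.0199 -0.0037] 0.0481 12.84
0.024 [-7.6 -0.6  6.7] [ 0.0215 -0.0037] 0.0481 13.09
0.0255 [-9.1 -0.7  6.3] [ 0.023  -0.0037] 0.0481 13.34
0.027 [-8.1 -1.1  6.2] [ 0.0245 -0.0037] 0.0481 13.59
0.0285 [-7.5  0.2  6.6] [ 0.026  -0.0037] 0.0481 13.84
0.03 [-12.2   1.    6. ] [ 0.0268 -0.0037] 0.0481 14.09
0.0315 [-17.3   1.9   6.3] [ 0.0271 -0.0036] 0.0481 14.34
0.033 [-25.1   3.9   5.6] [ 0.0272 -0.0036] 0.0481 14.59
```

The carrier is against the stop: the TCP stalled at x=0.027 while the push force rose to 25 N. I ease the push, lift clear and look.

Run:
```python
from h import *
import cv2
from rig import r,telemetry
r.move_linear(W(.0285,-.002,.047),velocity=.03); print(F(),S(telemetry.read_ee_pos()))
r.move_linear(W(.0265,-.002,.062),velocity=.04); print(F())
r.move_linear(W(-.02,0,.19),velocity=.15); r.pause(.3); print(F(),telemetry.read_t())
pos,ro=telemetry.read_ee_pos(),telemetry.read_ee_rot()
p,d=viewer.camera("wrist"); np.savez("w2.npz",p=p,d=d,pos=pos,ro=ro)
cv2.imwrite("pics/w2.png",cv2.resize(p[20:300,200:440,::-1],None,fx=2,fy=2,interpolation=cv2.INTER_CUBIC))
```

```text
[-5.   1.2  7.7] [ 0.0267 -0.0035]
[-0.  -0.7 -0. ]
[-0.2 -0.9 -0.2] 16.775
```

View pics/w2.png

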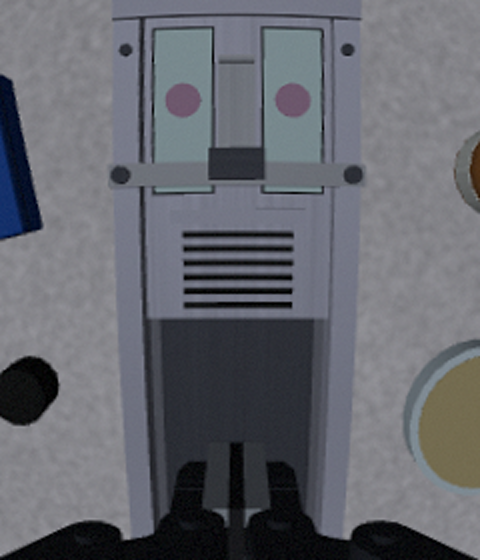

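The carrier is under the crossbar and the leaf lies on it between the slides. Its nose is at the stop line (crop v≈18), and the bystanders have not moved. I do one check of rear edge against crossbar, then hand in.

Run:
```python
from h import *
from rig import job
w=np.load("w2.npz")
g=lambda u,v,z:S(wray(200+u/2,20+v/2,z,w['pos'],w['ro']))
rear,bar=g(237,318,.04),(g(120,175,.052)+g(353,175,.052))/2
print(rear,bar,"carrier x",61-(bar-rear)[0]*1e3+70)
if 61-(bar-rear)[0]*1e3+70>61.5: print(job.hand_in())
```

```text
[-0.0078 -0.001 ] [ 0.0582 -0.0007] carrier x 65.0
the job is handed in; nothing more can be done
None
```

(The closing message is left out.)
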